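# Find the loose knife handle and take it off

### The job

Three steak knives lie with their blades held fast in the wooden rest, and one of the handles has worked loose on its tang. Gently rock the handles from side to side to feel which one it is, never forcing one that stands firm; then draw the loose handle straight back off its knife and lay it flat inside the shallow grey tray, without dropping it. Leave the sound handles on their knives and do not disturb the other things.

Things in the scene. Friction and masses are not known exactly. Their poses are not given: they have to be found in the camera images.
- rest: Fixed pale wooden rest, 226 x 180 mm, 46 mm high, with three steak knives whose blades are held fast in its rail. Origin on the worktop under the middle knife's bolster; +x along the blades to the tips. Bolsters (6 x 21 x 25 mm) at x = 0, y = 64, 0, -64 mm; rail x = 10 to 105 mm. Base board 8 mm thick from x = -110 mm. Under each butt a post 12 mm wide, x = -99 to -85 mm, top 24 mm up.
- tray: Shallow open grey tray, fixed, 192 (its x) x 132 (its y) x 22 mm, walls and floor 6 mm thick, inside 180 x 120 mm. Origin at the centre of its underside, on the worktop.
- handle_a: One of three alike dark handles (105 long, 24 high, about 70 g), on one of the knives (which one varies). Origin on its axis at its front end, against the bolster, 36 mm above the worktop; +x to the blade, z up. 20 mm wide, with a round bulge 25 mm wide 78 mm behind the front end; balances about 60 mm behind it. Hidden inside: a steel tang, 34 mm deep. Push it sideways with 8 N at most.
- butt_a (a point): Centre of the butt of handle_a, 105 mm behind its front end. Pushed sideways at the bulge, a sound handle gives 1 mm or so each way, then stands firm, and cannot be drawn off. The loose one swings 5 to 10 mm each way under 2 N (held in fingers that do not turn with it, only about 3 mm) and can be drawn straight back off its 34 mm tang; only then does it lift free.
- handle_b: One of three alike dark handles (105 long, 24 high, about 70 g), on one of the knives (which one varies). Origin on its axis at its front end, against the bolster, 36 mm above the worktop; +x to the blade, z up. 20 mm wide, with a round bulge 25 mm wide 78 mm behind the front end; balances about 60 mm behind it. Hidden inside: a steel tang, 34 mm deep. Push it sideways with 8 N at most.
- butt_b (a point): Centre of the butt of handle_b, 105 mm behind its front end. Pushed sideways at the bulge, a sound handle gives 1 mm or so each way, then stands firm, and cannot be drawn off. The loose one swings 5 to 10 mm each way under 2 N (held in fingers that do not turn with it, only about 3 mm) and can be drawn straight back off its 34 mm tang; only then does it lift free.
- handle_c: One of three alike dark handles (105 long, 24 high, about 70 g), on one of the knives (which one varies). Origin on its axis at its front end, against the bolster, 36 mm above the worktop; +x to the blade, z up. 20 mm wide, with a round bulge 25 mm wide 78 mm behind the front end; balances about 60 mm behind it. Hidden inside: a steel tang, 34 mm deep. Push it sideways with 8 N at most.
- butt_c (a point): Centre of the butt of handle_c, 105 mm behind its front end. Pushed sideways at the bulge, a sound handle gives 1 mm or so each way, then stands firm, and cannot be drawn off. The loose one swings 5 to 10 mm each way under 2 N (held in fingers that do not turn with it, only about 3 mm) and can be drawn straight back off its 34 mm tang; only then does it lift free.
- salt_shaker: Bystander: salt shaker, 44 mm wide, 90 mm high, origin under its centre.
- pepper_mill: Bystander: wooden pepper mill, 58 mm wide, 160 mm high, origin under its centre.
- mug: Bystander: plain pale mug, 88 x 128 x 100 mm with its handle, origin under its centre.

How it is judged:
On the way, in this order (a step that is already met when the one before it is completed fails the run):
1. a handle still on its knife has been rocked sideways, its butt by at least 3 mm (only the loose one gives so far without being forced) (((distance of butt_a from where it was at the start of the episode above 0.003 m and x of handle_a in the frame of rest above -0.002 m and distance of handle_a from where it was at the start of the episode below 0.012 m) or (distance of butt_b from where it was at the start of the episode above 0.003 m and x of handle_b in the frame of rest above -0.002 m and distance of handle_b from where it was at the start of the episode below 0.012 m) or (distance of butt_c from where it was at the start of the episode above 0.003 m and x of handle_c in the frame of rest above -0.002 m and distance of handle_c from where it was at the start of the episode below 0.012 m))), for 0.05 s.
2. the loose handle lies inside the tray (((x of handle_a in the frame of tray between -0.09 and 0.09 m and y of handle_a in the frame of tray between -0.06 and 0.06 m and z of each of handle_a, butt_a in the frame of tray below 0.03 m and x of butt_a in the frame of tray between -0.09 and 0.09 m and y of butt_a in the frame of tray between -0.06 and 0.06 m) or (x of handle_b in the frame of tray between -0.09 and 0.09 m and y of handle_b in the frame of tray between -0.06 and 0.06 m and z of each of handle_b, butt_b in the frame of tray below 0.03 m and x of butt_b in the frame of tray between -0.09 and 0.09 m and y of butt_b in the frame of tray between -0.06 and 0.06 m) or (x of handle_c in the frame of tray between -0.09 and 0.09 m and y of handle_c in the frame of tray between -0.06 and 0.06 m and z of each of handle_c, butt_c in the frame of tray below 0.03 m and x of butt_c in the frame of tray between -0.09 and 0.09 m and y of butt_c in the frame of tray between -0.06 and 0.06 m))), for 0.2 s.
At the end, for the whole second after the job is handed in: One handle (only the loose one can come off) lies at rest inside the tray: both its ends within the inner walls and less than 30 mm above the tray's underside. The other two are still on their knives, front ends within 12 mm and butts within 30 mm of where they began ((((x of handle_a in the frame of tray between -0.09 and 0.09 m and y of handle_a in the frame of tray between -0.06 and 0.06 m and z of each of handle_a, butt_a in the frame of tray below 0.03 m and x of butt_a in the frame of tray between -0.09 and 0.09 m and y of butt_a in the frame of tray between -0.06 and 0.06 m) and (distance of handle_b from where it was at the start of the episode below 0.012 m and distance of butt_b from where it was at the start of the episode below 0.03 m) and (distance of handle_c from where it was at the start of the episode below 0.012 m and distance of butt_c from where it was at the start of the episode below 0.03 m)) or ((x of handle_b in the frame of tray between -0.09 and 0.09 m and y of handle_b in the frame of tray between -0.06 and 0.06 m and z of each of handle_b, butt_b in the frame of tray below 0.03 m and x of butt_b in the frame of tray between -0.09 and 0.09 m and y of butt_b in the frame of tray between -0.06 and 0.06 m) and (distance of handle_a from where it was at the start of the episode below 0.012 m and distance of butt_a from where it was at the start of the episode below 0.03 m) and (distance of handle_c from where it was at the start of the episode below 0.012 m and distance of butt_c from where it was at the start of the episode below 0.03 m)) or ((x of handle_c in the frame of tray between -0.09 and 0.09 m and y of handle_c in the frame of tray between -0.06 and 0.06 m and z of each of handle_c, butt_c in the frame of tray below 0.03 m and x of butt_c in the frame of tray between -0.09 and 0.09 m and y of butt_c in the frame of tray between -0.06 and 0.06 m) and (distance of handle_a from where it was at the start of the episode below 0.012 m and distance of butt_a from where it was at the start of the episode below 0.03 m) and (distance of handle_b from where it was at the start of the episode below 0.012 m and distance of butt_b from where it was at the start of the episode below 0.03 m))) and linear speed of each of handle_a, handle_b, handle_c below 0.03 m/s); the robot touches nothing.
It fails at once if a handle is forced on its knife: more than 50 N between handle and knife or rest (sum over contacts; a sideways push of some 12 N at the bulge) (contact force between any of handle_a, handle_b, handle_c and rest above 50 N).
It fails at once if a handle is let go more than about 6 cm above where it should lie ((height (world z) of handle_a above 0.085 m and contact force between the fingers and handle_a below 0.01 N) or (height (world z) of handle_b above 0.085 m and contact force between the fingers and handle_b below 0.01 N) or (height (world z) of handle_c above 0.085 m and contact force between the fingers and handle_c below 0.01 N)).
It fails at once if a bystander is moved more than 30 mm (distance of any of salt_shaker, pepper_mill, mug from where it was at the start of the episode above 0.03 m).
It also fails if it takes over 58 s, if anything falls off the work surface, if the arm or the gripper's body presses on something with over 40 N, if the wrist force passes 120 N, or if a joint passes its speed limit or range.

### The arm

A 6-joint arm with a two-finger parallel gripper is mounted at the origin on a cart in front of the work surface, level with it; the furniture and walls round the work are solid. World frame = base frame: x ahead of the robot, y to its left, z up, the work surface at z = 0. Lengths are in m, angles in rad, forces in N, time in s.
With the tool pointing down it reaches from about 0.3 to 0.85 m from the base axis. Payload 5.4 kg.
Tool frame: the origin (TCP) lies on the front face of the gripper's body, between the roots of the fingers; the fingertips stand 73 mm ahead of it and the grasp point (between the pads) lies 54 mm ahead of it; z points along the fingers, x is the direction in which the jaws open and shut, and the axes are right-handed (so a half turn about z gives the same grasp; the last joint's range is limited). The gripper opens to 85 mm and grips with 20 to 120 N. Pads are 22 mm wide; open, the fingers measure 114 mm over their backs; the gripper's body (76 mm by 85 mm) begins 54 mm behind the grasp point. The pads swing forward as they close: fully open they stand 13 mm farther back than shut.
Start: joints at [1.121, 0.158, 1.597, -0, 1.386, -0.21], TCP at [0.137, 0.559, 0.304] pointing down, gripper open.
Joint ranges: [-2.91, 2.91], [-0.94, 2.29], [0.18, 2.7], [-1.29, 4.43], [0.17, 2.64], [-3, 3]. Speed limits (rad/s): [2.57, 2.57, 3.14, 3.14, 3.14, 3.14].

### API

Orientations are given as a rotation vector (axis times angle).
In Python, from cell import bot gives the robot as it stands.
- The arm moves only by the tool jog_arm, never from a script. Its argument "motion" is a list of rows, each a list of 3 entries, a list of its own where there are three numbers: the opening, from -1 (shut) to 1 (fully open), then the shift along the tool's x, y, z each as a share of 0.04 m, from -1 to 1, then the turn about the tool's z as a share of 0.15 rad, from -1 to 1. A call has 1 to 20 rows; each row shifts and turns the pose as measured when the row begins, along the tool's axes as they then stand; what a row does not reach is not made up. A row lasts 1/10 s, in which the tool goes at most 50 mm and 8.59 degrees, less where a joint would pass 70% of its speed; a pose out of reach is approached as far as the arm can. A call with a number of a shift or a turn outside -1 to 1 is refused whole. A call with a gripper value outside its range is refused whole. The fingers move at their own pace and stop on an object; "grip_force" is the grip in N (left out, the last holds). Time passes only in rows, so rows that do not move let the fingers close. It gives the time, the measured TCP pose, the force and the opening at its end, in the units of the state.
- bot.read_state(): the state, without advancing time (a new reading comes with each control period).
- bot.snapshot(name): name is "side" or "top"; returns the picture (420x560x3 uint8, blue, green, red); there is no depth.
- bot.camera_model(name): a dict with "fovy" (degrees; the focal length in pixels is half the picture's height over the tangent of half this angle, whatever the lens; pixels are square), "cx", "cy" (the principal point, pixels), "world_from_camera" (4x4, takes a point from camera to world coordinates). Camera axes: x right, y down, z forward; pixel columns grow to the right and rows downward; lengths in m; the calibration is good to about 2 mm. A picture is of the moment at which its call begins. camera_model takes no time and is no camera call.
- bot.finish_job(): hands the job in, once; it reports no verdict.
The state is a dict: "time": time; "joints": joint angles; "joint_velocities": joint speeds; "joint_efforts": joint torques, N m; "position": TCP position; "ee_rot": TCP orientation; "force": force on the tool from outside, world axes, zero at the start; "torque": the same for the moment, N m; "grip_width": finger opening in m.
Only numpy, scipy, OpenCV 4.12 (cv2) and the standard library are available. Lean on these libraries where they do the work, as an engineer would, in place of code of your own. Each camera call takes 0.05 s, during which the arm holds its last target.

## Working session

There is one attempt and no reset: what is moved stays moved. The work goes in short steps, Python scripts to look and compute and a tool call to move; the robot and the scene stay as the last step left them, time stands still between calls to the robot, and variables do not carry over. Pictures are saved under pics/ and viewed, and the job is handed in when it is done.

Besides the shell and the picture viewer there is one more tool, called after ">>>" by a JSON object that holds its "method" and its "body". jog_arm: Moves the arm, as the interface text tells. Shift numbers are shares of 0.04 m and turn numbers shares of 0.15 rad, none past 1 either way. Its arguments: {"type":"object","properties":{"motion":{"type":"array"},"grip_force":{"type":"number"}},"required":["motion"]}

```bash
mkdir -p pics; python3 - <<'E'
from cell import bot
import cv2
s=bot.read_state();print(s)
for n in("side","top"):
    cv2.imwrite(f"pics/{n}0.png",bot.snapshot(n));c=bot.camera_model(n);print(n,c)
E
```

```text
{'time': 0.0, 'joints': array([ 1.12089276e+00,  1.59051114e-01,  1.59822943e+00, -2.92440954e-05,
        1.38620737e+00, -2.10089032e-01]), 'joint_velocities': array([ 0.00130057, -0.00085218, -0.00164024,  0.00207287,  0.00157556,
        0.00068153]), 'joint_efforts': array([ 1.60211539e-04, -3.95997727e+01, -3.31436026e+01, -6.77873254e-05,
        8.43581365e-03,  1.00907741e-05]), 'position': array([0.13638878, 0.55810946, 0.30291702]), 'ee_rot': array([ 2.47053794,  1.93923713, -0.00265308]), 'force': array([ 0.63882863, -0.93913087, -0.20311204]), 'torque': array([-0.010305  ,  0.00050634, -0.05063503]), 'grip_width': 0.08516851475219771}
side {'fovy': 44.933990427002314, 'cx': 279.3952324616766, 'cy': 205.20620059041087, 'world_from_camera': array([[ 0.84334783, -0.28839613,  0.45342267, -0.0937723 ],
       [-0.53681949, -0.49026538,  0.68663287, -1.05675955],
       [ 0.02427517, -0.82247646, -0.56828091,  0.85726893],
       [ 0.        ,  0.        ,  0.        ,  1.        ]])}
top {'fovy': 49.35033288244044, 'cx': 274.9959127915377, 'cy': 206.26748617705823, 'world_from_camera': array([[ 1.79405499e-02, -9.92332661e-01,  1.22286661e-01,
         4.00290431e-01],
       [-9.99838642e-01, -1.79170887e-02,  1.29157834e-03,
        -9.32328125e-02],
       [ 9.09345572e-04, -1.22290101e-01, -9.92493982e-01,
         1.14526212e+00],
       [ 0.00000000e+00,  0.00000000e+00,  0.00000000e+00,
         1.00000000e+00]])}
```

View pics/top0.png

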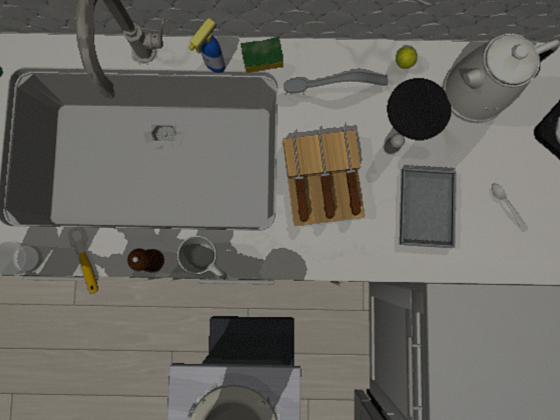

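View pics/side0.png

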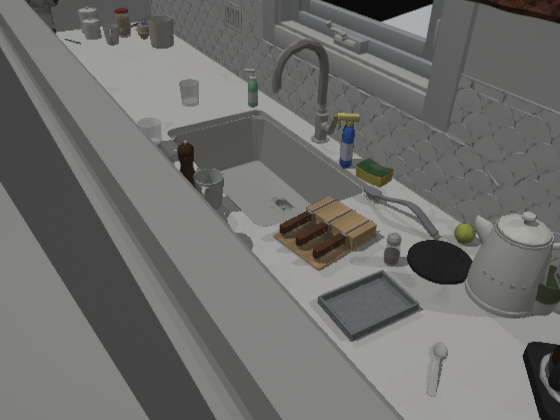

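```bash
cat > h.py <<'E'
import numpy as np
from cell import bot
def cam(n):
    c=bot.camera_model(n);h=210;f=h/np.tan(np.radians(c["fovy"]/2));return c,f
def ray(n,u,v,z):
    c,f=cam(n);T=np.array(c["world_from_camera"])
    d=T[:3,:3]@np.array([(u-c["cx"])/f,(v-c["cy"])/f,1]);o=T[:3,3]
    return o+d*(z-o[2])/d[2]
def proj(n,p):
    c,f=cam(n);T=np.array(c["world_from_camera"]);q=T[:3,:3].T@(np.array(p)-T[:3,3])
    return q[0]/q[2]*f+c["cx"],q[1]/q[2]*f+c["cy"]
E
python3 - <<'E'
import cv2
a=cv2.imread("pics/top0.png")
c=a[115:255,270:470]; cv2.imwrite("pics/crop0.png",cv2.resize(c,None,fx=4,fy=4,interpolation=cv2.INTER_CUBIC))
E
```

```text
(no output)
```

View pics/crop0.png

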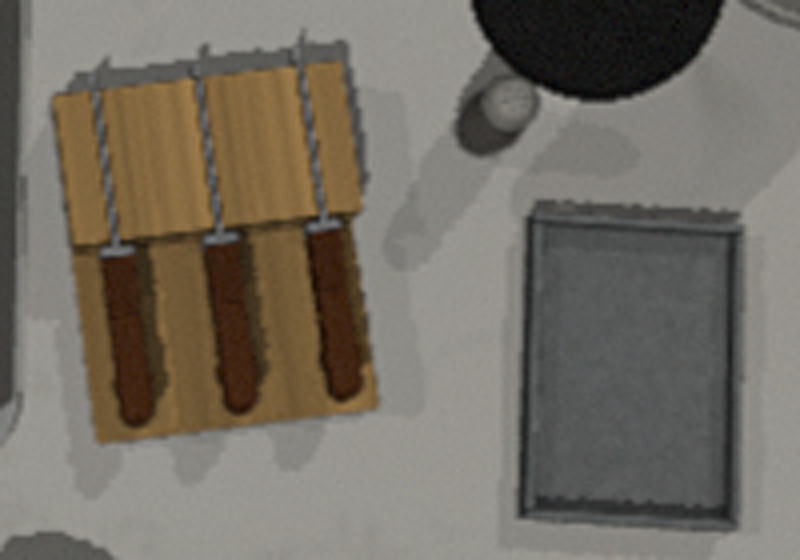

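```bash
python3 - <<'E'
from h import *
def P(x,y,z): 
    p=ray("top",270+(x+.5)/4-.5,115+(y+.5)/4-.5,z);return p[:2]
R=[P(72,245,.046),P(358,212,.046),P(343,60,.046),P(53,93,.046)]
for r in R: print("rail",r.round(4))
print(np.linalg.norm(R[0]-R[1]),np.linalg.norm(R[1]-R[2]))
B=[P(x,y,.0) for x,y in[(98,443),(378,407)]];print("base",B,np.linalg.norm(B[0]-B[1]))
H=[]
for (a,b,c,d) in[(118,253,138,424),(222,242,241,411),(325,230,347,400)]:
    f=P(a,b,.046);t=P(c,d,.040);print(f.round(4),t.round(4),np.linalg.norm(f-t),np.degrees(np.arctan2(*(f-t)[::-1])));H.append(f)
print(np.linalg.norm(H[0]-H[1]),np.linalg.norm(H[2]-H[1]))
T=[P(x,y,.022) for x,y in[(528,212),(743,232),(736,524),(518,516)]]
print("tray",np.round(T,4),np.mean(T,0),[np.linalg.norm(T[i]-T[i-1]) for i in range(4)])
p=P(510,105,.09);print("salt",p)
for q,z in[((197,250),.1),((130,260),.16)]: print(ray("top",*q,z))
# side view
for u,v in[(281,231),(300,243),(315,256)]:print("side",ray("side",u,v,.036))
E
python3 - <<'E'
import cv2
a=cv2.imread("pics/side0.png")
c=a[185:340,260:430]; cv2.imwrite("pics/crop1.png",cv2.resize(c,None,fx=3.8,fy=3.8,interpolation=cv2.INTER_CUBIC))
E
```

```text
rail [ 0.6111 -0.1213]
rail [ 0.6348 -0.2961]
rail [ 0.7304 -0.2872]
rail [ 0.7062 -0.1082]
0.1763793607557355 0.09600675989013946
base [array([ 0.49392099, -0.14064739]), array([ 0.51981176, -0.31659874])] 0.17784603001171653
[ 0.6066 -0.1495] [ 0.5026 -0.1631] 0.10488875998920917 7.477983828256917
[ 0.6146 -0.2129] [ 0.5117 -0.2256] 0.10369537312547628 7.014934377307867
[ 0.6232 -0.2759] [ 0.5196 -0.29  ] 0.10459558669580188 7.758645635502526
0.06395322002321577 0.06353026406276577
tray [[ 0.6418 -0.4069]
 [ 0.6315 -0.541 ]
 [ 0.4494 -0.5312]
 [ 0.4519 -0.3977]] [ 0.54367648 -0.46922397] [np.float64(0.1901476170566008), np.float64(0.13455485793276656), np.float64(0.18238671177737656), np.float64(0.13353158574970386)]
salt [ 0.69155549 -0.37826571]
[0.42556362 0.08388368 0.1       ]
[0.40023634 0.21623607 0.16      ]
side [ 0.50057424 -0.16810027  0.036     ]
side [ 0.51538035 -0.23568055  0.036     ]
side [ 0.51847239 -0.29737418  0.036     ]
```

View pics/crop1.png

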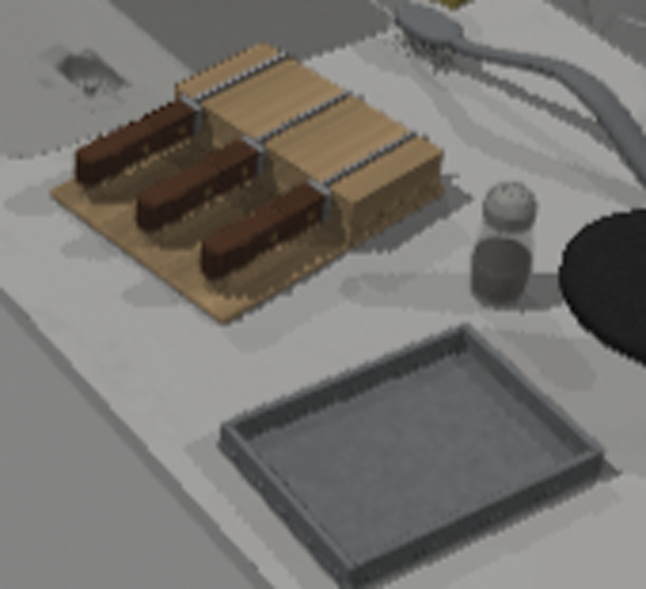

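>>> {"method": "jog_arm", "body": {"motion": [[-0.1, [-0.4, 0.35, 0], 0], [-0.1, [-0.75, 0.65, 0], 0], [-0.1, [-0.75, 0.65, 0], 0], [-0.1, [-0.75, 0.65, 0], 0], [-0.1, [-0.75, 0.65, 0], 0], [-0.1, [-0.75, 0.65, 0], 0], [-0.1, [-0.75, 0.65, 0], 0], [-0.1, [-0.75, 0.65, 0], 0], [-0.1, [-0.75, 0.65, 0], 0], [-0.1, [-0.75, 0.65, 0], 0], [-0.1, [-0.75, 0.65, 0], 0], [-0.1, [-0.75, 0.65, 0], 0], [-0.1, [-0.75, 0.65, 0], 0], [-0.1, [-0.75, 0.65, 0], 0], [-0.1, [-0.75, 0.65, 0], 0], [-0.1, [0, 0, 0], 0]], "grip_force": 20}}

```text
time: 1.7
position: [0.4061, 0.0243, 0.2981]
ee_rot: [2.466, 1.943, -0.011]
force: [0.1, -0.8, -0.9]
grip_width: 0.0386
```

```bash
cat >> h.py <<'E'
from scipy.spatial.transform import Rotation as Ro
def to(x,y,z,yaw=97.5):
    s=bot.read_state();R=Ro.from_rotvec(s["ee_rot"]).as_matrix()
    d=R.T@(np.array([x,y,z])-s["position"])
    cy=np.degrees(np.arctan2(R[1,0],R[0,0]));dy=(yaw-cy+180)%360-180
    print("t",round(s["time"],2),"pos",s["position"].round(4),"yaw",cy.round(2),"tilt",R[:,2].round(3),"F",s["force"].round(2),"w",round(s["grip_width"],4),"j",s["joints"].round(2))
    print("shift mm",(d*1000).round(1),"shares",(d/.04).round(2),"turn shares",round(-np.radians(dy)/.15,2))
E
python3 -c "
from h import *
to(.5293,-.1597,.30)"
```

```text
t 1.7 pos [0.4061 0.0243 0.2981] yaw 76.5 tilt [-0.004 -0.006 -1.   ] F [ 0.07 -0.76 -0.93] w 0.0386 j [-0.24 -0.3   2.04 -0.01  1.4  -1.57]
shift mm [-150.2  162.7   -1.3] shares [-3.75  4.07 -0.03] turn shares -2.44
```

>>> {"method": "jog_arm", "body": {"motion": [[-0.1, [-0.6, 0.65, 0], 0], [-0.1, [-0.6, 0.65, 0], 0], [-0.1, [-0.6, 0.65, 0], 0], [-0.1, [-0.6, 0.65, 0], 0], [-0.1, [-0.6, 0.65, 0], 0], [-0.1, [-0.6, 0.65, 0], 0], [-0.1, [0, 0, 0], -0.8], [-0.1, [0, 0, 0], -0.8], [-0.1, [0, 0, 0], -0.8], [-0.1, [0, 0, 0], 0]]}}

```text
time: 2.7
position: [0.5262, -0.1525, 0.2925]
ee_rot: [-2.054, -2.361, 0.011]
force: [-0.3, -0.7, 0.4]
grip_width: 0.0388
```

```bash
python3 -c "
from h import *
to(.5293,-.1597,.20)"
```

```text
t 2.7 pos [ 0.5262 -0.1525  0.2925] yaw 97.97 tilt [-0.014  0.003 -1.   ] F [-0.31 -0.7   0.4 ] w 0.0388 j [-0.5   0.11  1.68 -0.    1.37 -2.21]
shift mm [-8.   3.3 92.4] shares [-0.2   0.08  2.31] turn shares 0.05
```

>>> {"method": "jog_arm", "body": {"motion": [[-0.1, [-0.2, 0.08, 0.7], 0.05], [-0.1, [0, 0, 0.8], 0], [-0.1, [0, 0, 0.8], 0], [-0.1, [0, 0, 0.8], 0], [-0.1, [0, 0, 0.4], 0], [-0.1, [0, 0, 0], 0]]}}

```text
time: 3.3
position: [0.5291, -0.1552, 0.1486]
ee_rot: [-2.081, -2.338, 0.009]
force: [0.4, 0.6, 0.6]
grip_width: 0.0388
```

```bash
python3 -c "
from h import *
to(.5293,-.1597,.105)
import cv2
a=bot.snapshot('side');cv2.imwrite('pics/s2.png',cv2.resize(a[120:320,200:430],None,fx=3,fy=3,interpolation=cv2.INTER_CUBIC))"
```

```text
t 3.3 pos [ 0.5291 -0.1552  0.1486] yaw 96.65 tilt [-0.012  0.003 -1.   ] F [0.44 0.58 0.56] w 0.0388 j [-0.5   0.28  1.78 -0.    1.09 -2.19]
shift mm [-4.7  0.2 43.6] shares [-0.12  0.01  1.09] turn shares -0.1
```

View pics/s2.png

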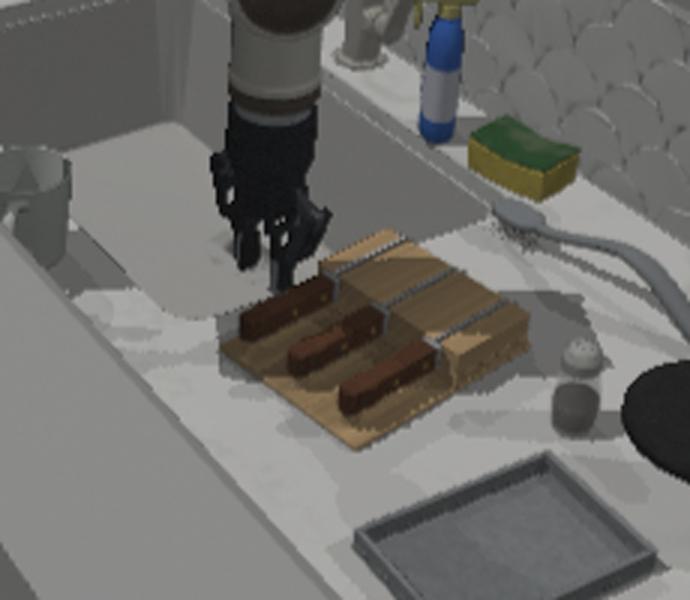

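```bash
python3 -c "
from h import *
s=bot.read_state();R=Ro.from_rotvec(s['ee_rot']).as_matrix()
for sx in(-.026,.026):
  for l in(.06,.073,.086):
    u,v=proj('side',s['position']+R@np.array([sx,0,l]));print(sx,l,round((u-200)*3),round((v-120)*3))"
```

```text
-0.026 0.06 283 281
-0.026 0.073 282 293
-0.026 0.086 282 305
0.026 0.06 245 253
0.026 0.073 245 265
0.026 0.086 244 277
```

>>> {"method": "jog_arm", "body": {"motion": [[-0.1, [-0.12, 0, 0.5], 0], [-0.1, [0, 0, 0.4], 0], [-0.1, [0, 0, 0.2], 0], [-0.1, [0, 0, 0], 0]]}}

```text
time: 3.75
position: [0.5333, -0.1606, 0.1107]
ee_rot: [-2.092, -2.343, 0.005]
force: [0.1, 0.0, 0.7]
grip_width: 0.0385
```

```bash
python3 -c "
from h import *
to(.5293,-.1597,.105)
import cv2
a=bot.snapshot('side');cv2.imwrite('pics/s3.png',cv2.resize(a[180:280,240:370],None,fx=5,fy=5,interpolation=cv2.INTER_CUBIC))"
```

```text
t 3.75 pos [ 0.5333 -0.1606  0.1107] yaw 96.47 tilt [-0.002 -0.002 -1.   ] F [0.09 0.01 0.67] w 0.0385 j [-0.51  0.35  1.79 -0.    1.01 -2.19]
shift mm [ 1.4 -3.8  5.7] shares [ 0.03 -0.1   0.14] turn shares -0.12
```

View pics/s3.png

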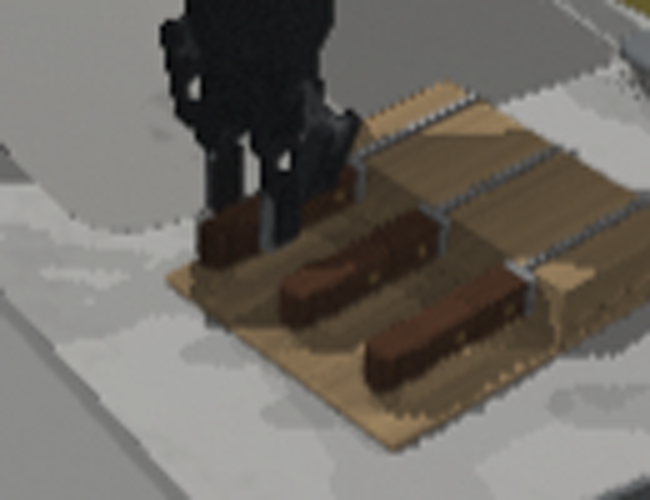

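>>> {"method": "jog_arm", "body": {"motion": [[-0.1, [0, -0.1, 0.3], -0.1], [-0.1, [0, 0, 0.12], 0], [-0.1, [0, 0, 0], 0], [-0.1, [-0.1, 0, 0], 0], [-0.1, [0, 0, 0], 0]]}}

```text
time: 4.3
position: [0.5316, -0.1663, 0.0963]
ee_rot: [2.07, 2.356, -0.003]
force: [0.4, -0.5, -0.3]
grip_width: 0.0382
```

```bash
python3 -c "
from h import *
to(.5293,-.1597,.095)"
```

```text
t 4.3 pos [ 0.5316 -0.1663  0.0963] yaw 97.39 tilt [ 0.003 -0.005 -1.   ] F [ 0.41 -0.48 -0.3 ] w 0.0382 j [-0.52  0.37  1.79 -0.    0.97 -2.22]
shift mm [ 6.9 -1.4  1.3] shares [ 0.17 -0.04  0.03] turn shares -0.01
```

>>> {"method": "jog_arm", "body": {"motion": [[-0.1, [-0.03, 0, 0], 0], [-0.1, [0, 0, 0], 0]]}}

```text
time: 4.5
position: [0.532, -0.1678, 0.0966]
ee_rot: [2.07, 2.355, -0.002]
force: [0.2, -0.5, 0.5]
grip_width: 0.0384
```

>>> {"method": "jog_arm", "body": {"motion": [[-0.1, [-0.03, 0, 0], 0]]}}

```text
time: 4.6
position: [0.5321, -0.169, 0.0967]
ee_rot: [2.07, 2.355, -0.002]
force: [-0.6, 0.3, -0.6]
grip_width: 0.0383
```

>>> {"method": "jog_arm", "body": {"motion": [[-0.1, [-0.02, 0, 0], 0]]}}

```text
time: 4.7
position: [0.5322, -0.1699, 0.0968]
ee_rot: [2.07, 2.355, -0.002]
force: [-1.2, -0.3, 0.1]
grip_width: 0.0388
```

>>> {"method": "jog_arm", "body": {"motion": [[-0.1, [-0.03, 0, 0], 0]]}}

```text
time: 4.8
position: [0.5323, -0.1711, 0.0967]
ee_rot: [2.07, 2.355, -0.002]
force: [-0.7, -0.0, -0.3]
grip_width: 0.0382
```

>>> {"method": "jog_arm", "body": {"motion": [[-0.1, [-0.03, 0, 0], 0]]}}

```text
time: 4.9
position: [0.5325, -0.1723, 0.0968]
ee_rot: [2.07, 2.356, -0.002]
force: [0.0, 1.9, -0.2]
grip_width: 0.0385
```

```bash
python3 -c "
from h import *
to(.5293,-.1597,.095)
import cv2
a=bot.snapshot('side');cv2.imwrite('pics/s4.png',cv2.resize(a[180:280,240:370],None,fx=5,fy=5,interpolation=cv2.INTER_CUBIC))"
```

```text
t 4.9 pos [ 0.5325 -0.1723  0.0968] yaw 97.38 tilt [ 0.003 -0.005 -1.   ] F [ 0.02  1.87 -0.22] w 0.0385 j [-0.53  0.37  1.79 -0.    0.98 -2.23]
shift mm [12.9 -1.5  1.7] shares [ 0.32 -0.04  0.04] turn shares -0.01
```

View pics/s4.png

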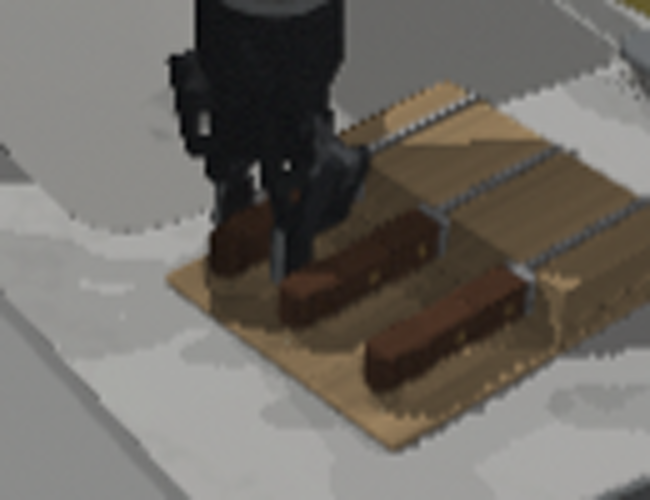

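>>> {"method": "jog_arm", "body": {"motion": [[-0.1, [0.12, -0.03, 0], 0], [-0.1, [0.12, 0, 0], 0], [-0.1, [0.1, 0, 0], 0], [-0.1, [0, 0, 0], 0]]}}

```text
time: 5.35
position: [0.5295, -0.1581, 0.0968]
ee_rot: [2.07, 2.355, -0.002]
force: [0.8, -0.3, -1.1]
grip_width: 0.0385
```

```bash
python3 -c "
from h import *
to(.5293,-.1597,.095)
import cv2
a=bot.snapshot('side');cv2.imwrite('pics/s5.png',cv2.resize(a[180:280,240:370],None,fx=5,fy=5,interpolation=cv2.INTER_CUBIC))"
```

```text
t 5.35 pos [ 0.5295 -0.1581  0.0968] yaw 97.37 tilt [ 0.004 -0.005 -1.   ] F [ 0.83 -0.28 -1.08] w 0.0385 j [-0.51  0.36  1.81 -0.    0.97 -2.21]
shift mm [-1.6 -0.4  1.8] shares [-0.04 -0.01  0.05] turn shares -0.02
```

View pics/s5.png

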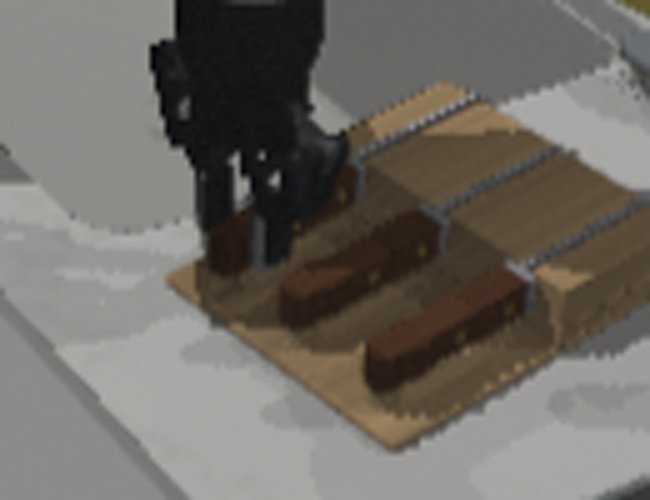

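>>> {"method": "jog_arm", "body": {"motion": [[-0.1, [0.04, 0, 0], 0], [-0.1, [0.04, 0, 0], 0], [-0.1, [0.03, 0, 0], 0]]}}

```text
time: 5.7
position: [0.5291, -0.154, 0.097]
ee_rot: [2.069, 2.354, -0.003]
force: [-0.7, 0.2, -1.1]
grip_width: 0.0381
```

```bash
python3 -c "
from h import *
to(.5293,-.1597,.095)
import cv2
a=bot.snapshot('side');cv2.imwrite('pics/s6.png',cv2.resize(a[180:280,240:370],None,fx=5,fy=5,interpolation=cv2.INTER_CUBIC))"
```

```text
t 5.7 pos [ 0.5291 -0.154   0.097 ] yaw 97.37 tilt [ 0.004 -0.006 -1.   ] F [-0.71  0.22 -1.08] w 0.0381 j [-0.5   0.35  1.81 -0.    0.97 -2.2 ]
shift mm [-5.7 -0.5  2.1] shares [-0.14 -0.01  0.05] turn shares -0.02
```

View pics/s6.png

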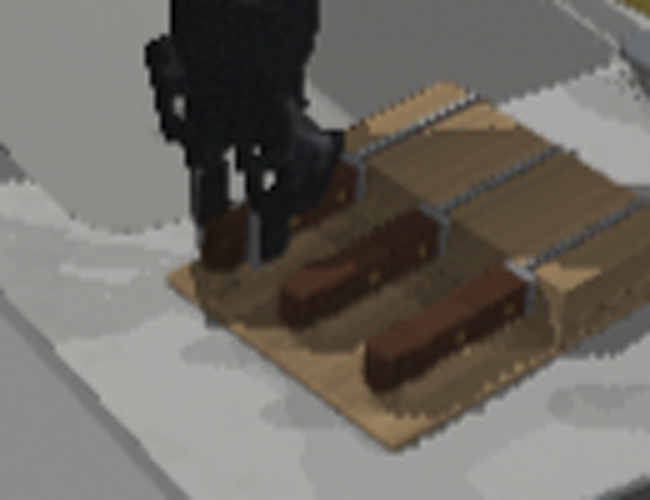

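>>> {"method": "jog_arm", "body": {"motion": [[-0.1, [0.03, 0, 0], 0], [-0.1, [-0.17, 0, 0.04], 0], [-0.1, [0, 0.3, 0.0], 0], [-0.1, [0, 0.3, 0], 0], [-0.1, [0, 0, 0], 0]]}}

```text
time: 6.25
position: [0.5542, -0.1576, 0.0951]
ee_rot: [2.07, 2.354, -0.003]
force: [0.1, -0.9, -0.7]
grip_width: 0.0384
```

```bash
python3 -c "
from h import *
to(.5531,-.1565,.093)"
```

```text
t 6.25 pos [ 0.5542 -0.1576  0.0951] yaw 97.34 tilt [ 0.004 -0.006 -1.   ] F [ 0.13 -0.89 -0.74] w 0.0384 j [-0.49  0.41  1.74 -0.    0.99 -2.18]
shift mm [ 1.3 -0.9  2.1] shares [ 0.03 -0.02  0.05] turn shares -0.02
```

>>> {"method": "jog_arm", "body": {"motion": [[-0.4, [0.03, -0.02, 0.04], 0], [-0.5, [0, 0, 0], 0], [-0.7, [0, 0, 0], 0], [-1, [0, 0, 0], 0], [-1, [0, 0, 0], 0]], "grip_force": 30}}

```text
time: 6.75
position: [0.552, -0.1571, 0.093]
ee_rot: [2.071, 2.353, -0.003]
force: [1.4, -0.4, 0.1]
grip_width: 0.019
```

```bash
python3 -c "
from h import *
to(.5531,-.1565,.093)"
```

```text
t 6.75 pos [ 0.552  -0.1571  0.093 ] yaw 97.3 tilt [ 0.004 -0.006 -1.   ] F [ 1.41 -0.37  0.08] w 0.019 j [-0.49  0.41  1.75 -0.    0.98 -2.18]
shift mm [0.5 1.2 0. ] shares [0.01 0.03 0.  ] turn shares -0.02
```

>>> {"method": "jog_arm", "body": {"motion": [[-1, [0, -0.1, 0], 0], [-1, [0, -0.1, 0], 0], [-1, [0, -0.1, 0], 0]]}}

```text
time: 7.05
position: [0.5393, -0.1587, 0.093]
ee_rot: [2.071, 2.354, -0.003]
force: [0.2, 0.3, 1.4]
grip_width: 0.0191
```

```bash
python3 -c "
from h import *
to(.552-.05*.9914,-.1571-.05*.1305,.093)
import cv2
a=bot.snapshot('side');cv2.imwrite('pics/s7.png',cv2.resize(a[180:280,240:370],None,fx=5,fy=5,interpolation=cv2.INTER_CUBIC))"
```

```text
t 7.05 pos [ 0.5393 -0.1587  0.093 ] yaw 97.32 tilt [ 0.004 -0.006 -1.   ] F [0.22 0.28 1.4 ] w 0.0191 j [-0.5   0.38  1.78 -0.    0.97 -2.2 ]
shift mm [ -0.2 -37.2  -0.1] shares [-0.   -0.93 -0.  ] turn shares -0.02
```

View pics/s7.png

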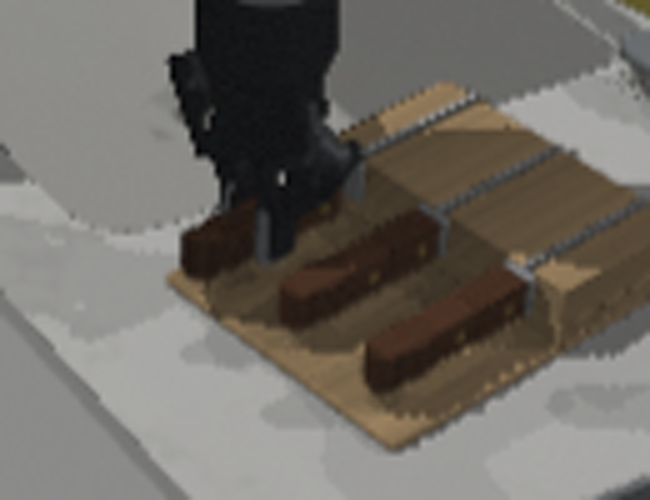

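>>> {"method": "jog_arm", "body": {"motion": [[-1, [0, -0.12, 0], 0], [-1, [0, -0.15, 0], 0], [-1, [0, -0.15, 0], 0], [-1, [0, -0.15, 0], 0], [-1, [0, -0.15, 0], 0], [-1, [0, -0.15, 0], 0], [-1, [0, -0.1, 0], 0], [-1, [0, 0, 0], 0]]}}

```text
time: 7.9
position: [0.4964, -0.1642, 0.0931]
ee_rot: [2.072, 2.353, -0.003]
force: [1.0, -0.1, 0.2]
grip_width: 0.0192
```

```bash
python3 -c "
from h import *
to(.552-.05*.9914,-.1571-.05*.1305,.093)
import cv2
a=bot.snapshot('side');cv2.imwrite('pics/s8.png',cv2.resize(a[180:280,240:370],None,fx=5,fy=5,interpolation=cv2.INTER_CUBIC))"
```

```text
t 7.9 pos [ 0.4964 -0.1642  0.0931] yaw 97.27 tilt [ 0.004 -0.006 -1.   ] F [ 1.02 -0.05  0.21] w 0.0192 j [-0.55  0.3   1.89 -0.    0.94 -2.24]
shift mm [-0.2  6.   0.1] shares [-0.    0.15  0.  ] turn shares -0.03
```

View pics/s8.png

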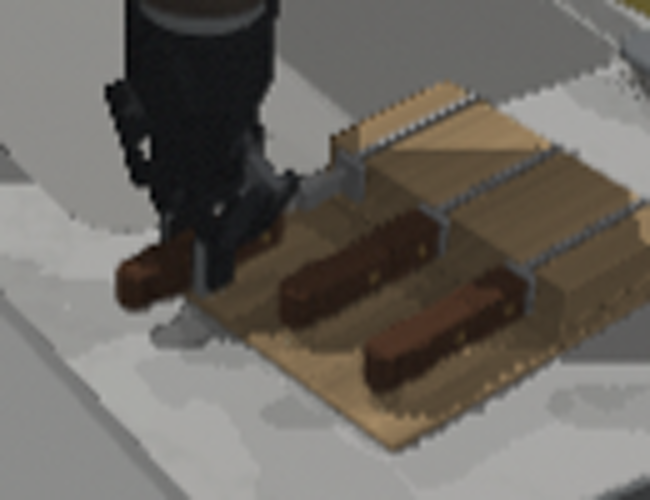

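>>> {"method": "jog_arm", "body": {"motion": [[-1, [0, -0.2, 0], 0], [-1, [0, -0.1, -0.2], 0], [-1, [0, 0, -0.4], 0], [-1, [0, 0, -0.5], 0], [-1, [0, 0, -0.4], 0], [-1, [0, 0, -0.2], 0], [-1, [0, 0, 0], 0]]}}

```text
time: 8.65
position: [0.4807, -0.1646, 0.1632]
ee_rot: [2.075, 2.358, -0.006]
force: [-0.4, 0.7, -1.7]
grip_width: 0.0192
```

```bash
python3 -c "
from h import *
to(.544,-.469,.16,87)
import cv2
a=bot.snapshot('side');cv2.imwrite('pics/s9.png',cv2.resize(a[130:330,220:450],None,fx=3,fy=3,interpolation=cv2.INTER_CUBIC))"
```

```text
t 8.65 pos [ 0.4807 -0.1646  0.1632] yaw 97.3 tilt [-0.002 -0.003 -1.   ] F [-0.42  0.75 -1.69] w 0.0192 j [-0.57  0.15  1.91 -0.    1.09 -2.26]
shift mm [-310.    24.1    4.1] shares [-7.75  0.6   0.1 ] turn shares 1.2
```

View pics/s9.png

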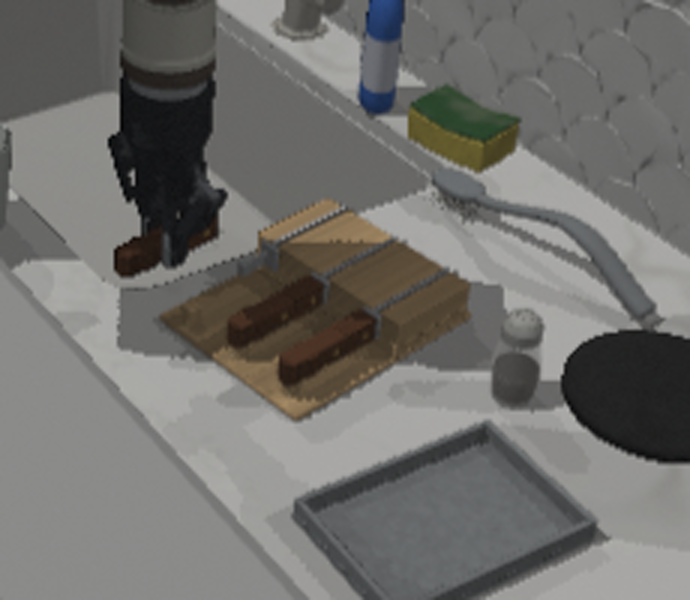

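>>> {"method": "jog_arm", "body": {"motion": [[-1, [-0.3, 0.02, 0], 0], [-1, [-0.6, 0.05, 0], 0], [-1, [-0.6, 0.05, 0], 0], [-1, [-0.6, 0.05, 0], 0], [-1, [-0.6, 0.05, 0], 0], [-1, [-0.6, 0.05, 0], 0], [-1, [-0.6, 0.05, 0], 0], [-1, [-0.6, 0.05, 0], 0], [-1, [-0.6, 0.05, 0], 0], [-1, [-0.6, 0.05, 0], 0], [-1, [-0.6, 0.05, 0], 0], [-1, [-0.5, 0.05, 0], 0], [-1, [-0.3, 0, 0], 0], [-1, [0, 0, 0], 0.4], [-1, [0, 0, 0], 0.4], [-1, [0, 0, 0], 0.3], [-1, [0, 0, 0], 0]]}}

```text
time: 10.4
position: [0.53, -0.4634, 0.1349]
ee_rot: [-2.252, -2.147, 0.012]
force: [0.4, -0.5, -1.1]
grip_width: 0.019
```

```bash
python3 -c "
from h import *
to(.544,-.469,.10,87)"
```

```text
t 10.4 pos [ 0.53   -0.4634  0.1349] yaw 87.25 tilt [-0.027  0.017 -1.   ] F [ 0.44 -0.54 -1.13] w 0.019 j [-0.89  0.66  1.29 -0.01  1.22 -2.41]
shift mm [-5.4 15.2 34.4] shares [-0.14  0.38  0.86] turn shares 0.03
```

>>> {"method": "jog_arm", "body": {"motion": [[-1, [-0.14, 0.38, 0.2], 0], [-1, [0, 0, 0.3], 0], [-1, [0, 0, 0.2], 0], [-1, [0, 0, 0], 0]]}}

```text
time: 10.8
position: [0.5418, -0.4698, 0.1008]
ee_rot: [-2.245, -2.146, 0.012]
force: [0.7, 0.4, -1.0]
grip_width: 0.019
```

```bash
python3 -c "
from h import *
to(.544,-.469,.082,87)
import cv2
a=bot.snapshot('side');cv2.imwrite('pics/s10.png',cv2.resize(a[200:350,300:440],None,fx=4,fy=4,interpolation=cv2.INTER_CUBIC))
a=bot.snapshot('top');cv2.imwrite('pics/t10.png',cv2.resize(a[115:255,270:470],None,fx=4,fy=4,interpolation=cv2.INTER_CUBIC))"
```

```text
t 10.8 pos [ 0.5418 -0.4698  0.1008] yaw 87.39 tilt [-0.031  0.021 -0.999] F [ 0.73  0.39 -1.  ] w 0.019 j [-0.88  0.74  1.25 -0.01  1.2  -2.4 ]
shift mm [ 0.5  2.7 18.7] shares [0.01 0.07 0.47] turn shares 0.05
```

View pics/s10.png

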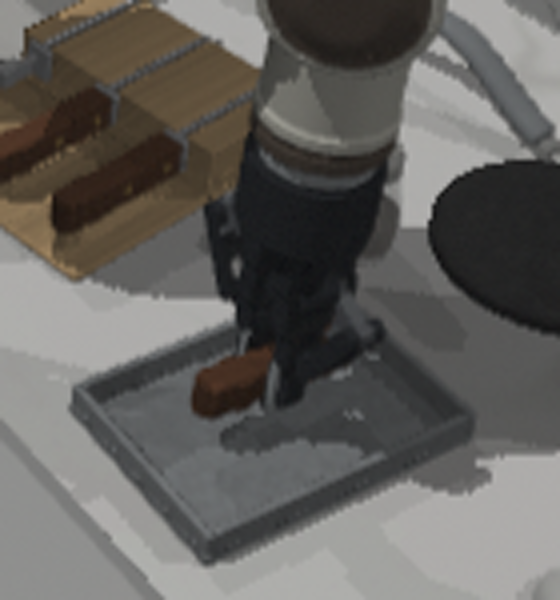

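View pics/t10.png

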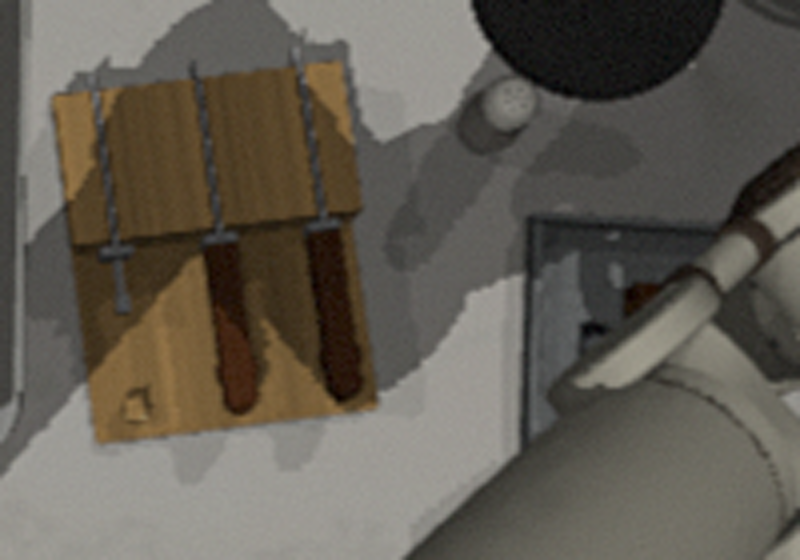

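>>> {"method": "jog_arm", "body": {"motion": [[-1, [0, 0.06, 0.2], 0], [-1, [0, 0, 0.15], 0], [-1, [0, 0, 0.05], 0], [-1, [0, 0, 0], 0]]}}

```text
time: 11.3
position: [0.5446, -0.4704, 0.0865]
ee_rot: [-2.248, -2.149, 0.013]
force: [-0.4, 0.5, -1.3]
grip_width: 0.019
```

>>> {"method": "jog_arm", "body": {"motion": [[-1, [0, 0, 0.03], 0], [-1, [0, 0, 0.03], 0]]}}

```text
time: 11.5
position: [0.5447, -0.4706, 0.0845]
ee_rot: [-2.248, -2.15, 0.013]
force: [0.4, 0.0, -0.5]
grip_width: 0.0192
```

>>> {"method": "jog_arm", "body": {"motion": [[-1, [0, 0, 0.03], 0]]}}

```text
time: 11.6
position: [0.5448, -0.4706, 0.0835]
ee_rot: [-2.249, -2.15, 0.013]
force: [0.5, 0.7, -0.6]
grip_width: 0.0193
```

>>> {"method": "jog_arm", "body": {"motion": [[-1, [0, 0, 0.03], 0]]}}

```text
time: 11.7
position: [0.5448, -0.4707, 0.0824]
ee_rot: [-2.249, -2.15, 0.013]
force: [-0.1, -0.3, -0.4]
grip_width: 0.0192
```

>>> {"method": "jog_arm", "body": {"motion": [[-1, [0, 0, 0.03], 0]]}}

```text
time: 11.8
position: [0.5448, -0.4707, 0.0812]
ee_rot: [-2.249, -2.15, 0.013]
force: [0.8, -0.1, -1.7]
grip_width: 0.0188
```

>>> {"method": "jog_arm", "body": {"motion": [[-1, [0, 0, 0.03], 0]]}}

```text
time: 11.9
position: [0.5448, -0.4707, 0.0799]
ee_rot: [-2.249, -2.15, 0.013]
force: [-0.1, 0.2, -0.9]
grip_width: 0.0188
```

>>> {"method": "jog_arm", "body": {"motion": [[-1, [0, 0, 0.03], 0]]}}

```text
time: 12.0
position: [0.5448, -0.4708, 0.0791]
ee_rot: [-2.249, -2.15, 0.013]
force: [-2.8, 2.6, 6.8]
grip_width: 0.0189
```

>>> {"method": "jog_arm", "body": {"motion": [[-1, [0, 0, -0.02], 0], [-0.4, [0, 0, 0], 0], [-0.2, [0, 0, 0], 0], [0.1, [0, 0, 0], 0], [0.1, [0, 0, 0], 0], [0.1, [0, 0, -0.15], 0], [0.1, [0, 0, -0.5], 0], [0.1, [0, 0, -0.8], 0], [0.1, [0, 0, -0.8], 0], [0.1, [0, 0, -0.8], 0], [0.1, [0, 0, -0.8], 0], [0.1, [0, 0, 0], 0]]}}

```text
time: 13.2
position: [0.5489, -0.4731, 0.2409]
ee_rot: [-2.248, -2.15, 0.013]
force: [1.2, -0.3, 0.6]
grip_width: 0.0473
```

>>> {"method": "jog_arm", "body": {"motion": [[0.1, [0.7, -0.7, 0], 0], [0.1, [0.7, -0.7, 0], 0], [0.1, [0.7, -0.7, 0], 0], [0.1, [0.7, -0.7, 0], 0], [0.1, [0.7, -0.7, 0], 0], [0.1, [0.7, -0.7, 0], 0], [0.1, [0, 0, 0], 0]]}}

```text
time: 13.9
position: [0.3812, -0.2897, 0.2413]
ee_rot: [-2.244, -2.145, 0.012]
force: [-0.0, -0.1, -0.8]
grip_width: 0.0469
```

```bash
python3 -c "
from h import *
to(.544,-.469,.082,87)
import cv2
a=bot.snapshot('side');cv2.imwrite('pics/s11.png',cv2.resize(a[180:350,240:440],None,fx=3.5,fy=3.5,interpolation=cv2.INTER_CUBIC))
a=bot.snapshot('top');cv2.imwrite('pics/t11.png',cv2.resize(a[115:255,270:470],None,fx=4,fy=4,interpolation=cv2.INTER_CUBIC))"
```

```text
t 13.9 pos [ 0.3812 -0.2897  0.2413] yaw 87.38 tilt [-0.031  0.022 -0.999] F [-0.02 -0.14 -0.76] w 0.0469 j [-0.9  -0.01  1.91 -0.01  1.28 -2.42]
shift mm [-174.9  175.8  150.2] shares [-4.37  4.39  3.76] turn shares 0.04
```

View pics/s11.png

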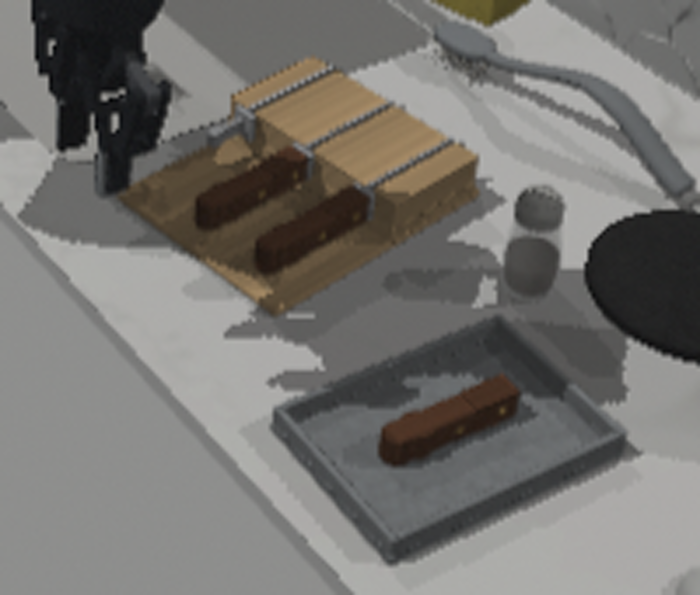

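View pics/t11.png

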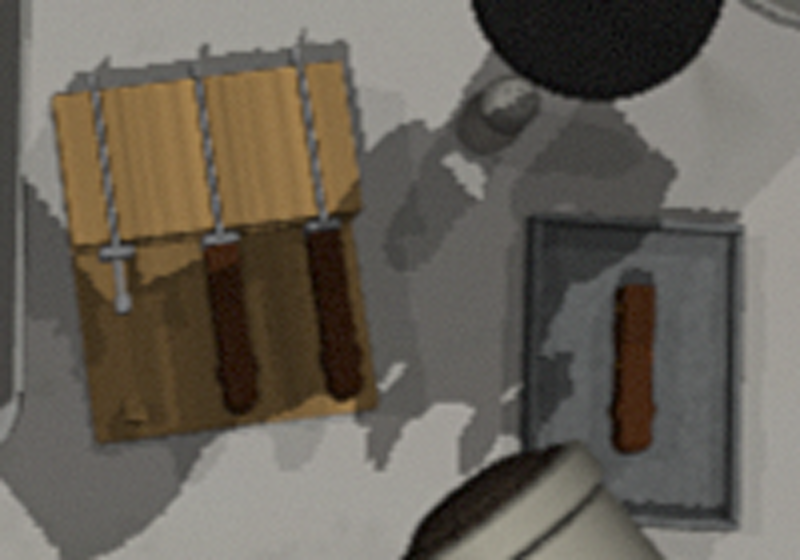

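The handle lies flat in the middle of the tray, from about (634,285) to (631,450) in the top crop. The other two handles are still on their knives, and the gripper is clear of everything.

```bash
python3 -c "
from cell import bot
print(bot.finish_job())"
```

```text
the job is handed in; nothing more can be done
None
```

I found the loose handle, drew it off its knife and laid it flat in the tray. The job was handed in at about 14 s, and the robot gave no verdict.

- **Finding it:** I rocked the left handle (the one furthest to the robot's left) first. Its butt swung about 6 mm with under 2 N of push, so it was the loose one. I never touched the other two.
- **Drawing it off:** I gripped it with 30 N just ahead of the bulge and drew it straight back about 70 mm. Force readings stayed under 2 N while it came off.
- **Laying it down:** I lowered it into the tray until I felt about 7 N of contact. I backed off slightly before opening the fingers, so it dropped a few millimetres at most.

**Last checks:** In the last pictures the handle lies flat in the middle of the tray and the bare tang shows on the left knife. The other two handles and the salt shaker look unmoved, and the gripper was clear, touching nothing. The mug and pepper mill were outside the final crops; the arm stayed well above them. No check failed or disagreed.

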